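# Couple a drive stem to the food processor base and hold it home

### The job

First lift the orange dust cover off the food processor's drive unit and hang it by its eye on the steel peg of the grey stand, lying flat, and let go of it. Then take the blue drive stem out of its holder, turn it until its cross-shaped foot meshes with the slots of the drive coupling, slide it fully home and finish while still gripping it and pressing it down against the sprung pin: do not let go at the end. Leave the flour dredger, the spice jar and the kitchen timer alone.

Things in the scene. Friction and masses are not known exactly. Their poses are not given: they have to be found in the camera images.
- drive_unit: Fixed white round drive unit with a grey nose carrying three round keys, 78 mm radius at the foot, 70 mm at its flat top, 60 mm tall; a steel collar (60 mm across, top 68 mm above the worktop) stands 8 mm proud in the middle of the top. Origin: centre of the underside; z up, the nose points to -x.
- socket_mouth (a point): Centre of the steel coupling's top face, 8 mm above the unit's flat top; z up, x and y along the two slots of its cross-shaped socket (each slot 12 mm wide, 35 mm long; same every quarter turn); red marks on the collar in line with the slots. The coupling stands at any angle to the housing and turns only stiffly about z (0.08 N m). The cover hides it at the start.
- interlock (a joint): Sprung brass pin (10 mm thick) in the bottom of the socket; 0 = up (its top 26 mm below the collar's top), grows downward in m. It reads about 0.006 when the stem is home, which takes about 10 N (5 N at the first touch). It pushes a stem that is let go up again by 6 mm.
- cover: Loose orange dust cover, 0.08 kg: round cap 74 mm across, 14 mm tall, hollow below (66 mm wide, 10 mm deep), sits over the collar on the unit's flat top; finger fin (36 mm along x, 12 mm thick along y, 14 to 56 mm above the origin); tab 5 mm thick along +x with the eye. Origin: centre of the cap's underside; z up. Grip the fin with the finger tips at least 18 mm above the origin.
- cover_eye (a point): Centre of the eye (round hole 20 mm in diameter) in the cover's tab, at the underside, 58 mm along +x from the cover's origin. The tab ends 79 mm from the origin and is 36 mm wide.
- stand: Fixed grey stand: plate 110 mm along x, from -107 to +127 mm along y, top 12 mm above the worktop. Steel peg at the origin, black round stem holder at y = +85 mm; the bare part from y = -20 to -107 mm is where the cover's cap has room to lie (cover's x along the stand's +y). Origin: underside below the peg; z up.
- peg_base (a point): Foot of the upright steel peg (9 mm thick, 45 mm tall) on the top of the stand's plate. The cover hangs on it when the peg stands through the eye and the cover lies flat on the plate.
- holder_rim (a point): Centre of the rim of the black holder tube (54 mm outside, 40 mm inside, 36 mm tall on the plate); the stem's flange rests on this rim at the start and the foot hangs freely inside, at any angle.
- stem: Loose blue drive stem, 0.12 kg, 87 mm tall: cross-shaped foot, arms along x and y (32 mm over the ends, 9 mm thick; lowest 7 mm narrower as lead-in), round flange 48 mm across from z 32 to 40 mm, finger fin with white ribs above (36 mm along x, 14 mm thick along y, up to 87 mm). Origin: centre of the foot's lower end; z up. Home, the flange lies on the collar: origin 32 mm below socket_mouth.
- flour_dredger: Grey metal flour dredger with a handle, 112 mm tall; leave alone. Origin: centre of the underside.
- spice_jar: Small spice jar with a dark lid, 41 mm across, 105 mm tall; leave alone. Origin: centre of the underside.
- kitchen_timer: Red and white round kitchen timer, 68 mm across, 36 mm tall; leave alone. Origin: centre of the underside.

How it is judged:
On the way:
1. the cover hangs on the peg by its eye, flat on the stand and let go (horizontal distance between cover_eye and peg_base below 0.009 m and z of cover_eye in the frame of stand below 0.018 m and angle between cover's own z axis and vertical below 0.1 rad and contact force between the fingers and cover below 0.1 N), for 0.2 s.
At the end, for the whole second after the job is handed in: Cover flat on the stand (tilt under 0.1 rad), peg through its eye, untouched by the arm; stem upright (0.1 rad) in the coupling, within 2 mm of home, at rest, the sprung pin pressed down at least 4 mm, over 4 N on the drive unit, the fingers still gripping the stem (horizontal distance between cover_eye and peg_base below 0.009 m and z of cover_eye in the frame of stand below 0.018 m and angle between each of cover, stem's own z axis and vertical below 0.1 rad and contact force between the arm and cover below 0.1 N and horizontal distance between stem and socket_mouth below 0.004 m and z of stem in the frame of socket_mouth below -0.03 m and value of joint interlock above 0.004 m and linear speed of stem below 0.02 m/s and contact force between stem and drive_unit above 4 N and contact force between the fingers and stem above 3 N); the arm keeps its last pose, push and grip.
It fails at once if the flour dredger is moved by more than 20 mm (distance of flour_dredger from where it was at the start of the episode above 0.02 m).
It fails at once if the spice jar is moved by more than 20 mm (distance of spice_jar from where it was at the start of the episode above 0.02 m).
It fails at once if the kitchen timer is moved by more than 20 mm (distance of kitchen_timer from where it was at the start of the episode above 0.02 m).
It also fails if it takes over 61 s, if anything falls off the work surface, if the arm or the gripper's body presses on something with over 40 N, if the wrist force passes 120 N, or if a joint passes its speed limit or range.

### The arm

A 6-joint arm with a two-finger parallel gripper is mounted at the origin on a cart in front of the work surface, level with it; the furniture and walls round the work are solid. World frame = base frame: x ahead of the robot, y to its left, z up, the work surface at z = 0. Lengths are in m, angles in rad, forces in N, time in s.
With the tool pointing down it reaches from about 0.35 to 0.975 m from the base axis. Payload 17.4 kg.
Tool frame: the origin (TCP) lies on the centre line of the jaws, within the pads' length; the fingertips stand 14 mm ahead of it and the grasp point (between the pads) lies 5 mm behind it (r.tip_extent is the z of the fingertips in the tool frame, in m); z points along the fingers, y is the line along which they close (so a half turn about z gives the same grasp; the last joint's range is limited). The gripper opens to 85 mm and grips with 20 to 120 N. Pads are 22 mm wide; open, the fingers measure 114 mm over their backs; the gripper's body (76 mm by 85 mm) begins 54 mm behind the grasp point. The pads swing forward as they close: fully open they stand 13 mm farther back than shut.
Start: joints at [1.125, 0.116, 1.442, -0, 1.584, -0.038], TCP at [0.268, 0.62, 0.222] pointing down, gripper open.
Joint ranges: [-2.83, 2.83], [-0.83, 2.19], [0.07, 2.5], [-1.14, 4.28], [0.01, 3], [-2.97, 2.97]. Speed limits (rad/s): [1.89, 1.89, 2.22, 3.14, 3.14, 3.14].

### API

Orientations are given as [roll, pitch, yaw] about the fixed x, y, z axes, in that order (R = Rz(yaw) Ry(pitch) Rx(roll)).
In Python, from cell import readout, eyes, r gives the robot as it stands. The module is installed in compiled form; this text tells all that it offers.
- The arm moves only by the shell command python3 -m creep 'ROWS' [OPENING]. ROWS is JSON, a list of rows, each an object of numbers: "x", "y", "z": the shift along the world's x, y, z in mm; "wx", "wy", "wz": the turn, a rotation vector about the world's x, y, z in rad. In form: [{"x": .., "y": .., "z": .., "wx": .., "wy": .., "wz": ..}, ...]. A call has exactly 5 rows; each row shifts and turns the commanded pose from where the row before left it; what a row does not reach is not made up. A row lasts 1/10 s, in which the tool goes at most 50 mm and 8.59 degrees, less where a joint would pass 70% of its speed; a pose out of reach is approached as far as the arm can. A call is refused whole if a number of a shift passes 50 or a number of a turn 0.15, either way. A call with a gripper value outside its range is refused whole. OPENING is the finger opening in mm, from 0 to 85.4, set as the call begins (- or left out, the last holds). The fingers move at their own pace and stop on an object; the grip force is fixed at half the most. Time passes only in rows, so rows that do not move let the fingers close, or fill a call up. It gives the time, the measured TCP pose, the force, the opening and the grip force at its end, in the units of the state.
- readout.read_state(): the state, without advancing time (a new reading comes with each control period).
- eyes.snapshot(name): name is "scene" or "top" or "wrist"; returns a dict with "image" (420x560x3 uint8, red, green, blue), "fx", "fy", "cx", "cy" (pixels), "xyz" and "orientation" of the camera in the world. Camera axes: x right, y up, looking along -z (the intrinsics and any distortion apply to the point x, -y, -z); pixel columns grow to the right and rows downward; lengths in m; the calibration is good to about 2 mm. The wrist camera is an equidistant fisheye: a pixel r from the principal point sees the ray r / f radians off the axis. A picture is of the moment at which its call begins. There is no depth.
- r.hand_in(): hands the job in; it is judged then, once.
The state is a dict: "clock": time; "qpos": joint angles; "dq": joint speeds; "joint_efforts": joint torques, N m; "position": TCP position; "ee_rot": TCP orientation; "ft_force": force on the tool from outside, world axes, zero at the start; "torque": the same for the moment, N m; "opening": finger opening in m; "finger_force": force on a finger pad.
Only numpy, scipy, OpenCV 4.12 (cv2) and the standard library are available. Lean on these libraries where they do the work, as an engineer would, in place of code of your own. Each camera call takes 0.05 s, during which the arm holds its last target. There are 200 camera calls.

## Working session

There is one attempt and no reset: what is moved stays moved. The work goes in short steps, Python scripts to look and compute and a shell command to move; the robot and the scene stay as the last step left them, time stands still between calls to the robot, and variables do not carry over. Pictures are saved under pics/ and viewed, at most 10 in all, crops included, and the job is handed in when it is done.

```bash
mkdir -p pics; cat > h.py <<'E'
import numpy as np,cv2,pickle
from scipy.spatial.transform import Rotation as R
from cell import readout,eyes,r
def snap(n,f):
    s=eyes.snapshot(n); cv2.imwrite(f'pics/{f}.png',s['image'][:,:,::-1]); pickle.dump(s,open(f'pics/{f}.pkl','wb')); return s
def load(f): return pickle.load(open(f'pics/{f}.pkl','rb'))
def rot(s):
    o=np.array(s['orientation'],float)
    return o if o.shape==(3,3) else R.from_euler('xyz',o).as_matrix()
def ray(s,u,v,fish=False):
    x=(u-s['cx'])/s['fx'];y=(v-s['cy'])/s['fy']
    if fish:
        t=np.hypot(x,y);k=np.sin(t)/t if t>1e-9 else 1;d=np.array([x*k,-y*k,-np.cos(t)])
    else: d=np.array([x,-y,-1.])
    return np.array(s['xyz']),rot(s)@d
def onz(s,u,v,z,fish=False):
    p,d=ray(s,u,v,fish);return p+d*(z-p[2])/d[2]
E
python3 - <<'E'
from h import *
print(readout.read_state())
for n in('scene','top','wrist'):
    s=snap(n,n+'0');print(n,{k:v for k,v in s.items() if k!='image'})
a=cv2.imread('pics/scene0.png');b=cv2.imread('pics/top0.png')
E
```

```text
{'clock': 0.0, 'qpos': array([ 1.12520844e+00,  1.16466405e-01,  1.44224368e+00,  3.37123471e-06,
        1.58400655e+00, -3.78223107e-02]), 'dq': array([-3.61917491e-05, -1.93206733e-03,  3.15253328e-04,  8.69546597e-04,
       -6.21353700e-04,  4.01992893e-04]), 'joint_efforts': array([-8.64331269e-04, -7.32034707e+01, -6.32454515e+01,  3.07061623e-05,
        6.76833530e-03,  5.94103267e-05]), 'position': array([0.26761346, 0.61946908, 0.22108879]), 'ee_rot': array([-3.14046961e+00, -4.58698139e-05,  2.73382710e+00]), 'ft_force': array([-0.1523465 ,  0.0984748 , -0.40273371]), 'torque': array([ 0.02056934, -0.01095382,  0.00947335]), 'finger_force': 0.0, 'opening': 0.08532115693456861}
scene {'fx': 498.650017591044, 'fy': 498.650017591044, 'cx': 281.81245903370336, 'cy': 214.52630837234176, 'xyz': array([-0.27269118, -1.25843135,  0.74815027]), 'orientation': array([ 1.14278725,  0.00207693, -0.60296009])}
top {'fx': 503.75104489046066, 'fy': 503.75104489046066, 'cx': 282.9003436746385, 'cy': 210.62780918407958, 'xyz': array([0.50830779, 0.00345786, 1.76445034]), 'orientation': array([ 0.04411806, -0.01282564, -1.57543872])}
wrist {'fx': 325.19226210127806, 'fy': 325.19226210127806, 'cx': 279.71565188497135, 'cy': 210.06093384101612, 'xyz': array([0.19947772, 0.64897579, 0.37288726]), 'orientation': array([-0.29324926,  0.00210545,  1.16262978])}
```

View pics/top0.png

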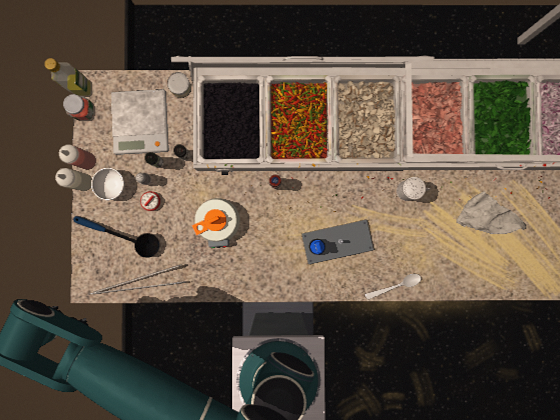

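View pics/scene0.png

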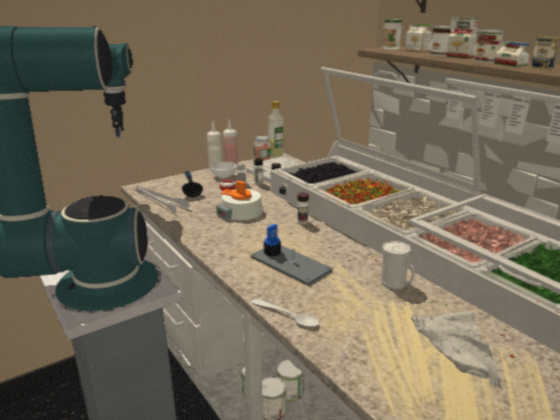

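The top view shows the drive unit at about (216,221) with the orange cover (tab toward the lower left, about (202,228)). The stand is at (338,242), with the blue stem in its holder at (318,246) and the peg near (345,241). The timer (150,200), jar (275,181) and dredger (413,188) are all away from the work path.

```bash
python3 - <<'E'
from h import *
s=load('top0');im=s['image'].copy();hsv=cv2.cvtColor(im,cv2.COLOR_RGB2HSV)
def blob(lo,hi,x0,x1,y0,y1):
    m=cv2.inRange(hsv,lo,hi);k=np.zeros_like(m);k[y0:y1,x0:x1]=m[y0:y1,x0:x1];return k
o=blob((5,150,120),(20,255,255),185,250,190,250)
b=blob((100,120,60),(125,255,255),300,335,230,260)
w=blob((0,0,150),(180,60,255),185,250,190,250)
for n,m,z in(('orange',o,.074),('blue',b,.088),('white+or',w|o,.06)):
    c=max(cv2.findContours(m,0,2)[0],key=cv2.contourArea);(u,v),rr=cv2.minEnclosingCircle(c)
    M=cv2.moments(c);print(n,cv2.contourArea(c),u,v,rr,onz(s,u,v,z),onz(s,M['m10']/M['m00'],M['m01']/M['m00'],z))
g=blob((0,0,50),(180,75,130),295,380,215,270)
c=max(cv2.findContours(g,0,2)[0],key=cv2.contourArea);rc=cv2.minAreaRect(c);bx=cv2.boxPoints(rc);print(rc)
P=[onz(s,*p,.012) for p in bx];print(np.round(P,3))
a=cv2.resize(im[190:275,180:385],None,fx=3.9,fy=3.9,interpolation=cv2.INTER_CUBIC)
cv2.imwrite('pics/topc.png',a[:,:,::-1])
s2=load('scene0')['image'][165:290,205:345];cv2.imwrite('pics/scc.png',cv2.resize(s2,None,fx=4.5,fy=4.5,interpolation=cv2.INTER_CUBIC)[:,:,::-1])
E
```

```text
orange 472.5 208.6999969482422 222.10000610351562 17.40412712097168 [0.54538953 0.23016544 0.074     ] [0.54657726 0.22304784 0.074     ]
blue 144.0 316.9090881347656 246.31817626953125 7.287730693817139 [ 0.46301549 -0.13088818  0.088     ] [ 0.46256324 -0.13066735  0.088     ]
white+or 1349.0 213.5 220.0 22.610937118530273 [0.55272036 0.21586942 0.06      ] [0.5531334  0.21271313 0.06      ]
((337.3975524902344, 241.52195739746094), (31.77857780456543, 68.16680145263672), 77.90524291992188)
[[ 0.507 -0.081  0.012]
 [ 0.556 -0.314  0.012]
 [ 0.447 -0.336  0.012]
 [ 0.399 -0.103  0.012]]
```

View pics/topc.png

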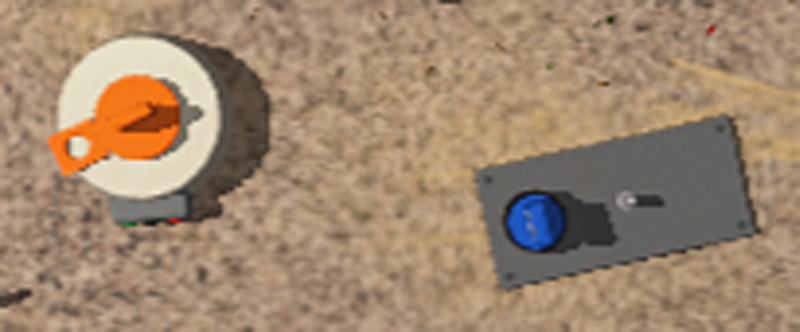

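The crop shows the cap centre at about (138,117), the eye at (78,148), the peg tip at (626,200) and the stem at (535,221).

```bash
python3 - <<'E'
from h import *
s=load('top0')
f=lambda a,b,z:onz(s,180+a/3.9,190+b/3.9,z)
c=f(138,117,.074);e=f(78,148,.065);print('cap',c,'eye',e,np.linalg.norm((e-c)[:2]),np.degrees(np.arctan2(*(e-c)[[1,0]])))
print('peg tip',f(626,200,.057),'timer',onz(s,150,200,.036),'jar',onz(s,275,181,.1),'dredger',onz(s,413,188,.1))
print('unit',onz(s,215.8,220.5,.06))
S=readout.read_state();T=R.from_euler('xyz',S['ee_rot']).as_matrix();w=load('wrist0');print(T.round(3));print((T.T@(w['xyz']-S['position'])).round(3),r.tip_extent)
print((T.T@rot(w)).round(3))
E
```

```text
cap [0.55232836 0.20782051 0.074     ] eye [0.52603433 0.26055806 0.065     ] 0.058928983435282634 116.50005108023451
peg tip [ 0.47880891 -0.2135683   0.057     ] timer [0.6228219  0.43616439 0.036     ] jar [0.68012764 0.00750753 0.1       ] dredger [ 0.65524537 -0.45122392  0.1       ]
unit [0.55099741 0.20810986 0.06      ]
[[-0.918  0.397 -0.   ]
 [ 0.397  0.918 -0.001]
 [ 0.    -0.001 -1.   ]]
[ 0.074 -0.    -0.152] 0.014
[[-0.     0.957  0.289]
 [ 1.     0.     0.001]
 [ 0.001  0.289 -0.957]]
```

```bash
python3 -m creep '[{"x":28,"y":-41,"wz":-0.07},{"x":28,"y":-41,"wz":-0.07},{"x":28,"y":-41,"wz":-0.07},{"x":28,"y":-41,"wz":-0.07},{"x":28,"y":-41,"wz":-0.07}]' 85
python3 -m creep '[{"x":28,"y":-41,"wz":-0.07},{"x":28,"y":-41,"wz":-0.07},{"x":28,"y":-41,"wz":-0.07},{"x":28,"y":-41,"wz":-0.07},{"x":32,"y":-42,"wz":-0.07}]'
python3 -m creep '[{},{},{},{},{}]'
python3 - <<'E'
from h import *
snap('wrist','wrist1')
S=readout.read_state();print(S['position'],S['ee_rot'],S['qpos'],S['clock'])
E
```

```text
[0.26762429 0.61955276 0.22133064] [-3.14085938e+00 -2.83125299e-05  2.73382702e+00] [ 1.12524867e+00  1.16327580e-01  1.44200497e+00  5.94561524e-07
  1.58399392e+00 -3.77820310e-02] 0.2invalid input
invalid input
invalid input
```

View pics/wrist1.png

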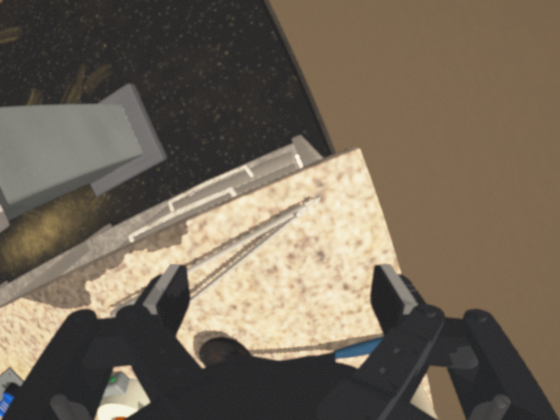

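The picture shows the arm still at its start: the calls were refused, probably because each row needs all six keys.

```bash
python3 -m creep '[{"x":28,"y":-41,"z":0,"wx":0,"wy":0,"wz":-0.07},{"x":28,"y":-41,"z":0,"wx":0,"wy":0,"wz":-0.07},{"x":28,"y":-41,"z":0,"wx":0,"wy":0,"wz":-0.07},{"x":28,"y":-41,"z":0,"wx":0,"wy":0,"wz":-0.07},{"x":28,"y":-41,"z":0,"wx":0,"wy":0,"wz":-0.07}]' 85
python3 -m creep '[{"x":28,"y":-41,"z":0,"wx":0,"wy":0,"wz":-0.07},{"x":28,"y":-41,"z":0,"wx":0,"wy":0,"wz":-0.07},{"x":28,"y":-41,"z":0,"wx":0,"wy":0,"wz":-0.07},{"x":28,"y":-41,"z":0,"wx":0,"wy":0,"wz":-0.07},{"x":32,"y":-42,"z":0,"wx":0,"wy":0,"wz":-0.07}]' 85
python3 - <<'E'
from h import *
S=readout.read_state();print(S['position'],S['ee_rot'],S['clock'])
E
```

```text
clock: 0.7
position: [0.4083, 0.4129, 0.2218]
ee_rot: [3.142, 0.0, 2.381]
ft_force: [1.3, 0.5, -0.1]
opening: 0.0848
finger_force: 0.0
clock: 1.2
position: [0.5507, 0.2089, 0.222]
ee_rot: [3.141, 0.0, 2.031]
ft_force: [-0.2, 1.2, -0.0]
opening: 0.0851
finger_force: 0.0
[0.55067141 0.20890374 0.22199549] [3.14122915e+00 2.53446437e-05 2.03088466e+00] 1.2
```

```bash
python3 - <<'E'
from h import *
s=snap('wrist','wrist2');im=s['image'];hsv=cv2.cvtColor(im,cv2.COLOR_RGB2HSV)
m=cv2.inRange(hsv,(5,150,100),(20,255,255))
cs,hi=cv2.findContours(m,cv2.RETR_CCOMP,2)
for c,h in zip(cs,hi[0]):
    if cv2.contourArea(c)>60:
        M=cv2.moments(c);u,v=M['m10']/M['m00'],M['m01']/M['m00'];print(h[3],cv2.contourArea(c),u,v,onz(s,u,v,.065,True))
E
```

```text
-1 62.0 532.1854838709677 140.42741935483872 [0.7877458  0.40063845 0.065     ]
-1 5860.0 284.51945392491467 178.85156427758815 [0.54881951 0.22149269 0.065     ]
5 429.5 285.4287931703531 136.59914629414047 [0.53134067 0.25847762 0.065     ]
```

View pics/wrist2.png

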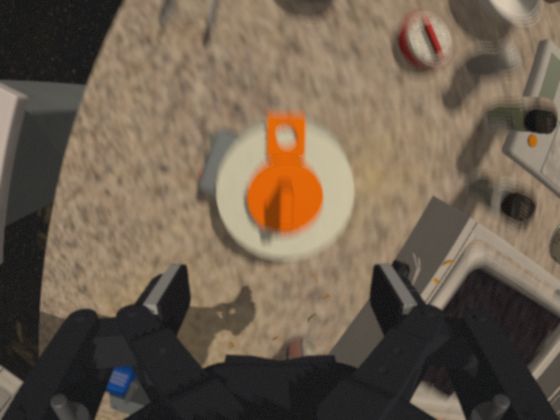

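The wrist view shows the cap centred at about (285,197), the eye at (285,137) and the fin running vertically in the image, so it lines up with the tool's x axis.

```bash
python3 - <<'E'
from h import *
s=load('wrist2');S=readout.read_state();print(S['position'])
c=onz(s,285,197,.074,True);e=onz(s,285.4,136.6,.065,True);print(c,e,np.linalg.norm((e-c)[:2]),np.degrees(np.arctan2(*(e-c)[[1,0]])))
print('fin top ends',onz(s,285,181,.116,True),onz(s,272,238,.116,True), 'unit',onz(s,285,190,.06,True))
E
```

```text
[0.55407669 0.20395266 0.22154723]
[0.55619116 0.20749967 0.074     ] [0.53131671 0.25846477 0.065     ] 0.05671136341317532 116.01553309736418
fin top ends [0.54478306 0.22895021 0.116     ] [0.55699798 0.17982309 0.116     ] unit [0.55479093 0.21075016 0.06      ]
```

```bash
python3 -m creep '[{"x":2,"y":-1,"z":-30,"wx":0,"wy":0,"wz":0},{"x":0,"y":0,"z":-30,"wx":0,"wy":0,"wz":0},{"x":0,"y":0,"z":-30,"wx":0,"wy":0,"wz":0},{"x":0,"y":0,"z":-20,"wx":0,"wy":0,"wz":0},{"x":0,"y":0,"z":-12,"wx":0,"wy":0,"wz":0}]'
python3 -m creep '[{"x":0,"y":0,"z":0,"wx":0,"wy":0,"wz":0},{"x":0,"y":0,"z":0,"wx":0,"wy":0,"wz":0},{"x":0,"y":0,"z":0,"wx":0,"wy":0,"wz":0},{"x":0,"y":0,"z":0,"wx":0,"wy":0,"wz":0},{"x":0,"y":0,"z":0,"wx":0,"wy":0,"wz":0}]' 5
python3 -m creep '[{"x":0,"y":0,"z":0,"wx":0,"wy":0,"wz":0},{"x":0,"y":0,"z":0,"wx":0,"wy":0,"wz":0},{"x":0,"y":0,"z":0,"wx":0,"wy":0,"wz":0},{"x":0,"y":0,"z":0,"wx":0,"wy":0,"wz":0},{"x":0,"y":0,"z":0,"wx":0,"wy":0,"wz":0}]' 5
python3 -c "from cell import r;print(r.tip_extent)"
```

```text
clock: 1.75
position: [0.5513, 0.2096, 0.0978]
ee_rot: [-3.139, -0.0, 2.034]
ft_force: [-0.2, 0.2, 0.6]
opening: 0.0853
finger_force: 0.0
clock: 2.25
position: [0.5523, 0.21, 0.1006]
ee_rot: [3.14, 0.0, 2.034]
ft_force: [0.5, 0.5, 0.5]
opening: 0.0119
finger_force: 2.9
clock: 2.75
position: [0.5524, 0.21, 0.1003]
ee_rot: [3.14, 0.0, 2.034]
ft_force: [2.2, 1.2, 4.5]
opening: 0.0101
finger_force: 59.6
0.014
```

```bash
python3 -m creep '[{"x":0,"y":0,"z":5,"wx":0,"wy":0,"wz":0},{"x":0,"y":0,"z":15,"wx":0,"wy":0,"wz":0},{"x":0,"y":0,"z":20,"wx":0,"wy":0,"wz":0},{"x":0,"y":0,"z":20,"wx":0,"wy":0,"wz":0},{"x":0,"y":-10,"z":20,"wx":0,"wy":0,"wz":0}]'
python3 -m creep '[{"x":-5,"y":-25,"z":0,"wx":0,"wy":0,"wz":-0.025},{"x":-5,"y":-40,"z":0,"wx":0,"wy":0,"wz":-0.025},{"x":-6,"y":-45,"z":0,"wx":0,"wy":0,"wz":-0.025},{"x":-6,"y":-45,"z":0,"wx":0,"wy":0,"wz":-0.025},{"x":-6,"y":-45,"z":0,"wx":0,"wy":0,"wz":-0.025}]'
python3 -m creep '[{"x":-6,"y":-45,"z":0,"wx":0,"wy":0,"wz":-0.025},{"x":-6,"y":-45,"z":0,"wx":0,"wy":0,"wz":-0.025},{"x":-6,"y":-45,"z":0,"wx":0,"wy":0,"wz":-0.025},{"x":-6,"y":-45,"z":0,"wx":0,"wy":0,"wz":-0.025},{"x":-6,"y":-40,"z":0,"wx":0,"wy":0,"wz":-0.025}]'
python3 -m creep '[{"x":-6,"y":-30,"z":0,"wx":0,"wy":0,"wz":0},{"x":-4,"y":-22,"z":0,"wx":0,"wy":0,"wz":0},{"x":0,"y":0,"z":0,"wx":0,"wy":0,"wz":0},{"x":0,"y":0,"z":0,"wx":0,"wy":0,"wz":0},{"x":0,"y":0,"z":0,"wx":0,"wy":0,"wz":0}]'
python3 - <<'E'
from h import *
s=snap('wrist','wrist3');t=snap('top','top3');snap('scene','scene3')
a=np.full((600,800,3),0,np.uint8);a[:420,:560]=s['image']
c=t['image'][195:250,190:245];a[420-0:600,0:180]=cv2.resize(c,(180,180),interpolation=cv2.INTER_CUBIC)
c=load('scene3')['image'][150:240,190:290];a[400:580,570:770]=cv2.resize(c,(200,180),interpolation=cv2.INTER_CUBIC)
cv2.imwrite('pics/c3.png',a[:,:,::-1]);S=readout.read_state();print(S['position'],S['ee_rot'],S['clock'])
E
```

```text
clock: 3.25
position: [0.5517, 0.2003, 0.1814]
ee_rot: [-3.141, -0.0, 2.035]
ft_force: [0.6, -1.0, -2.1]
opening: 0.0099
finger_force: 58.8
clock: 3.75
position: [0.5233, -0.0016, 0.1808]
ee_rot: [3.141, 0.0, 1.908]
ft_force: [1.0, -0.4, -1.3]
opening: 0.0093
finger_force: 58.8
clock: 4.25
position: [0.4932, -0.2221, 0.1808]
ee_rot: [3.141, 0.0, 1.782]
ft_force: [0.5, 0.3, -0.2]
opening: 0.0093
finger_force: 58.8
clock: 4.75
position: [0.4841, -0.2714, 0.1802]
ee_rot: [3.141, -0.0, 1.784]
ft_force: [0.5, 0.3, -0.7]
opening: 0.0098
finger_force: 58.8
[ 0.48422297 -0.27137873  0.18004054] [3.14143824e+00 5.38400622e-05 1.78485728e+00] 4.9
```

View pics/c3.png

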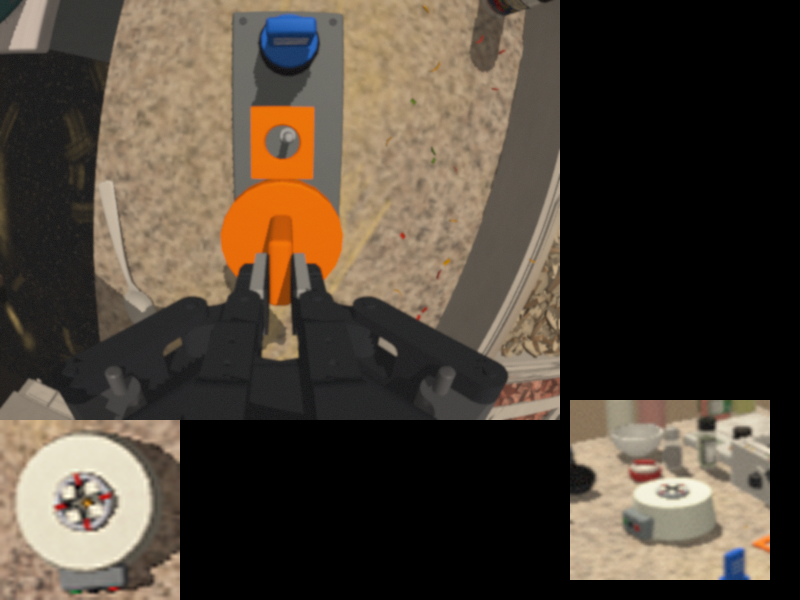

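The cover is held level. The eye is at (283,141), with the peg tip visible through it at (288,135). The uncovered coupling shows its red marks in the top view.

```bash
python3 - <<'E'
from h import *
s=load('wrist3');hsv=cv2.cvtColor(s['image'],cv2.COLOR_RGB2HSV)
m=cv2.inRange(hsv,(3,130,60),(22,255,255));cs,hi=cv2.findContours(m,cv2.RETR_CCOMP,1)
for c,h in zip(cs,hi[0]):
    if h[3]>=0 and cv2.contourArea(c)>300:
        (u,v),(a,b),_=cv2.fitEllipse(c);print('eye',u,v,a,b);E=onz(s,u,v,.1425,True)
g=s['image'].min(2)[118:160,262:304];mm=cv2.inRange(g,140,255)
M=cv2.moments(mm,True);u,v=262+M['m10']/M['m00'],118+M['m01']/M['m00'];print('tip',M['m00'],u,v)
P=onz(s,u,v,.057,True);print('eye',E,'peg',P,P-E)
T=readout.read_state();t=T['ee_rot'][2];print('eye-TCP',E[:2]-T['position'][:2],np.degrees(np.arctan2(*(E[:2]-T['position'][:2])[::-1])),np.degrees(t))
# plate: edges at several rows
for v in (80,190):
    row=hsv[v,:, :].astype(int);x=[i for i in range(200,380) if row[i,1]<45 and 40<row[i,2]<140]
    a,b=onz(s,min(x),v,.012,True),onz(s,max(x),v,.012,True);print(min(x),max(x),(a+b)[:2]/2,np.linalg.norm(a-b))
# coupling marks in top
t=load('top3');im=t['image'];hs=cv2.cvtColor(im,cv2.COLOR_RGB2HSV);m=cv2.inRange(hs,(0,120,90),(8,255,255))|cv2.inRange(hs,(170,120,90),(180,255,255));k=np.zeros_like(m);k[205:235,200:232]=m[205:235,200:232]
n,_,st,ce=cv2.connectedComponentsWithStats(k)
for i in range(1,n):print(st[i,4],ce[i],onz(t,*ce[i],.068))
E
```

```text
eye 282.0667724609375 141.4917449951172 33.66864013671875 34.534698486328125
tip 84.0 288.3333333333333 133.77380952380952
eye [ 0.47257705 -0.21444528  0.1425    ] peg [ 0.47831978 -0.21381862  0.057     ] [ 0.00574273  0.00062667 -0.0855    ]
eye-TCP [-0.01164592  0.05693345] 101.56055490169729 102.26478919410351
233 342 [ 0.46779717 -0.16335273] 0.10600147809116052
234 338 [ 0.49006601 -0.27186061] 0.10602724946821641
6 [213.33333333 212.83333333] [0.57663118 0.21546658 0.068     ]
6 [221.66666667 218.        ] [0.55912224 0.18745769 0.068     ]
3 [208. 221.] [0.54922927 0.23332585 0.068     ]
4 [216.25 226.5 ] [0.53062316 0.20561475 0.068     ]
```

```bash
python3 -m creep '[{"x":6,"y":0.5,"z":-10,"wx":0,"wy":0,"wz":-0.01},{"x":0,"y":0,"z":-20,"wx":0,"wy":0,"wz":0},{"x":0,"y":0,"z":-20,"wx":0,"wy":0,"wz":0},{"x":0,"y":0,"z":-15,"wx":0,"wy":0,"wz":0},{"x":0,"y":0,"z":0,"wx":0,"wy":0,"wz":0}]'
python3 - <<'E'
from h import *
S=readout.read_state();s=snap('wrist','wrist4');hsv=cv2.cvtColor(s['image'],cv2.COLOR_RGB2HSV);zc=S['position'][2]-.0403
m=cv2.inRange(hsv,(3,130,60),(22,255,255));cs,hi=cv2.findContours(m,cv2.RETR_CCOMP,1)
for c,h in zip(cs,hi[0]):
    if h[3]>=0 and cv2.contourArea(c)>300:
        (u,v),(a,b),_=cv2.fitEllipse(c);E=onz(s,u,v,zc+.0025,True);print('eye',u,v,a,b,E)
u0,v0=int(u),int(v);g=s['image'].min(2)[v0-18:v0+18,u0-18:u0+18];mm=cv2.inRange(g,140,255)
M=cv2.moments(mm,True);u,v=u0-18+M['m10']/M['m00'],v0-18+M['m01']/M['m00'];P=onz(s,u,v,.057,True);print('tip',M['m00'],u,v,P,P-E,S['position'])
E
```

```text
clock: 5.4
position: [0.4893, -0.2708, 0.1122]
ee_rot: [-3.139, -0.002, 1.774]
ft_force: [-0.1, 0.1, -0.9]
opening: 0.0097
finger_force: 58.8
eye 282.1307373046875 141.57240295410156 33.462093353271484 34.44729995727539 [ 0.47831178 -0.21373182  0.07435477]
tip 85.0 282.4470588235294 136.36470588235295 [ 0.47817214 -0.21180494  0.057     ] [-0.00013964  0.00192689 -0.01735477] [ 0.48934903 -0.27084718  0.11215477]
```

```bash
python3 -m creep '[{"x":0,"y":1,"z":-15,"wx":0,"wy":0,"wz":0},{"x":0,"y":0,"z":-18,"wx":0,"wy":0,"wz":0},{"x":0,"y":0,"z":-15,"wx":0,"wy":0,"wz":0},{"x":0,"y":0,"z":-8,"wx":0,"wy":0,"wz":0},{"x":0,"y":0,"z":0,"wx":0,"wy":0,"wz":0}]'
python3 -m creep '[{"x":0,"y":0,"z":-3,"wx":0,"wy":0,"wz":0},{"x":0,"y":0,"z":-2,"wx":0,"wy":0,"wz":0},{"x":0,"y":0,"z":-1,"wx":0,"wy":0,"wz":0},{"x":0,"y":0,"z":0,"wx":0,"wy":0,"wz":0},{"x":0,"y":0,"z":0,"wx":0,"wy":0,"wz":0}]'
```

```text
clock: 5.95
position: [0.4896, -0.2703, 0.0576]
ee_rot: [-3.14, -0.001, 1.774]
ft_force: [-0.5, 0.2, -1.0]
opening: 0.0099
finger_force: 58.8
clock: 6.45
position: [0.4901, -0.2707, 0.053]
ee_rot: [3.141, 0.0, 1.774]
ft_force: [0.1, 0.4, -1.1]
opening: 0.0101
finger_force: 58.8
```

```bash
python3 -m creep '[{"x":0,"y":0,"z":-1,"wx":0,"wy":0,"wz":0},{"x":0,"y":0,"z":0,"wx":0,"wy":0,"wz":0},{"x":0,"y":0,"z":0,"wx":0,"wy":0,"wz":0},{"x":0,"y":0,"z":0,"wx":0,"wy":0,"wz":0},{"x":0,"y":0,"z":0,"wx":0,"wy":0,"wz":0}]' 85
python3 -m creep '[{"x":0,"y":0,"z":0,"wx":0,"wy":0,"wz":0},{"x":0,"y":0,"z":10,"wx":0,"wy":0,"wz":0},{"x":0,"y":0,"z":20,"wx":0,"wy":0,"wz":0},{"x":0,"y":0,"z":40,"wx":0,"wy":0,"wz":0},{"x":0,"y":0,"z":45,"wx":0,"wy":0,"wz":0}]' 85
python3 -m creep '[{"x":-6,"y":20,"z":45,"wx":0,"wy":0,"wz":0},{"x":-6,"y":40,"z":10,"wx":0,"wy":0,"wz":0},{"x":-6,"y":30,"z":0,"wx":0,"wy":0,"wz":0},{"x":0,"y":0,"z":0,"wx":0,"wy":0,"wz":0},{"x":0,"y":0,"z":0,"wx":0,"wy":0,"wz":0}]' 85
python3 - <<'E'
from h import *
s=snap('wrist','wrist5');t=snap('top','top5')
a=np.zeros((420,800,3),np.uint8);a[:,:560]=s['image'];c=t['image'][205:275,300:380];a[:210,560:]=cv2.resize(c,(240,210),interpolation=cv2.INTER_CUBIC)
cv2.imwrite('pics/c5.png',a[:,:,::-1]);S=readout.read_state();print(S['position'],S['ee_rot'],S['clock'])
E
```

```text
clock: 6.95
position: [0.49, -0.2706, 0.0518]
ee_rot: [3.142, 0.0, 1.774]
ft_force: [0.0, -0.4, 0.4]
opening: 0.0808
finger_force: 0.0
clock: 7.45
position: [0.4894, -0.2703, 0.1679]
ee_rot: [-3.14, -0.001, 1.774]
ft_force: [1.0, -0.2, -0.1]
opening: 0.0851
finger_force: 0.0
clock: 7.95
position: [0.472, -0.1803, 0.2227]
ee_rot: [3.141, 0.001, 1.775]
ft_force: [0.5, -1.4, -0.8]
opening: 0.0848
finger_force: 0.0
[ 0.47205158 -0.18111856  0.22198718] [-3.14153261e+00  1.65975507e-04  1.77353303e+00] 8.05
```

View pics/c5.png

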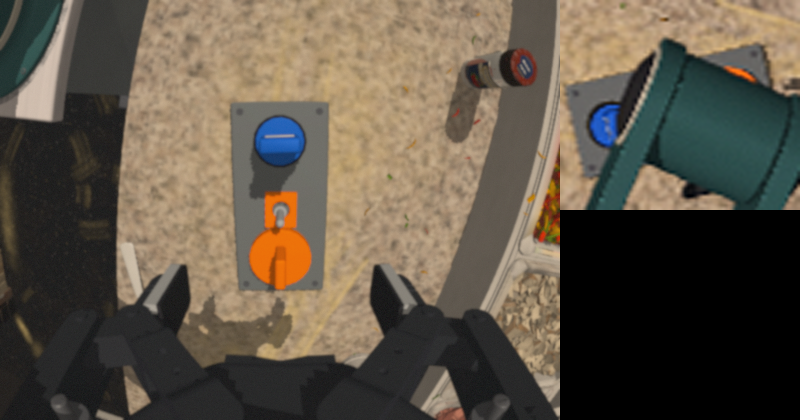

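The cover lies flat with the peg through its eye at (281,212). The stem's fin top is at about (280,136), running crosswise in the image.

```bash
python3 - <<'E'
from h import *
s=load('wrist5');im=s['image'].astype(int)[115:165,253:308]
m=((im.min(2)>110)&(im[:,:,2]>im[:,:,0])).astype(np.uint8)
ys,xs=np.nonzero(m);print(len(xs),xs.min()+253,xs.max()+253,ys.min()+115,ys.max()+115)
vx,vy,x0,y0=cv2.fitLine(np.c_[xs,ys].astype(np.float32),cv2.DIST_HUBER,0,.01,.01).ravel();x0+=253;y0+=115
a=onz(s,x0-15*vx,y0-15*vy,.1,True);b=onz(s,x0+15*vx,y0+15*vy,.1,True);d=b-a
print('line',x0,y0,vy/vx,'fin yaw',np.degrees(np.arctan2(d[1],d[0])),onz(s,x0,y0,.1,True))
hsv=cv2.cvtColor(s['image'],cv2.COLOR_RGB2HSV);b=cv2.inRange(hsv,(100,100,40),(125,255,255));c=max(cv2.findContours(b,0,1)[0],key=cv2.contourArea);print(cv2.fitEllipse(c),onz(s,*cv2.minEnclosingCircle(c)[0],.056,True))
for k in(m*255,):
  cv2.imwrite('pics/m.png',k)
for row in m[::2]:print(''.join('.#'[v] for v in row))
E
```

```text
78 265 293 134 137
line 276.7 135.7 -0.0413385 fin yaw 13.989553378819924 [ 0.45763263 -0.12629537  0.1       ]
((279.3586120605469, 140.87384033203125), (48.7880744934082, 49.517173767089844), 84.52042388916016) [ 0.46116402 -0.13351367  0.056     ]
.......................................................
.......................................................
.......................................................
.......................................................
.......................................................
.......................................................
.......................................................
.......................................................
.......................................................
.......................................................
.............############################..............
.............##############..#.........................
.......................................................
.......................................................
.......................................................
.......................................................
.......................................................
.......................................................
.......................................................
.......................................................
.......................................................
.......................................................
.......................................................
.......................................................
.......................................................
```

```bash
python3 -m creep '[{"x":-3,"y":12,"z":0,"wx":0,"wy":0,"wz":-0.14},{"x":-3,"y":12,"z":0,"wx":0,"wy":0,"wz":-0.14},{"x":-3,"y":12,"z":0,"wx":0,"wy":0,"wz":-0.14},{"x":-2,"y":11,"z":0,"wx":0,"wy":0,"wz":-0.14},{"x":0,"y":0,"z":0,"wx":0,"wy":0,"wz":-0.14}]' 85
python3 -m creep '[{"x":0,"y":0,"z":-5,"wx":0,"wy":0,"wz":-0.14},{"x":0,"y":0,"z":-5,"wx":0,"wy":0,"wz":-0.14},{"x":0,"y":0,"z":-5,"wx":0,"wy":0,"wz":-0.14},{"x":0,"y":0,"z":-5,"wx":0,"wy":0,"wz":-0.14},{"x":0,"y":0,"z":-5,"wx":0,"wy":0,"wz":-0.14}]' 85
python3 -m creep '[{"x":0,"y":0,"z":0,"wx":0,"wy":0,"wz":-0.14},{"x":0,"y":0,"z":0,"wx":0,"wy":0,"wz":0},{"x":0,"y":0,"z":0,"wx":0,"wy":0,"wz":0},{"x":0,"y":0,"z":0,"wx":0,"wy":0,"wz":0},{"x":0,"y":0,"z":0,"wx":0,"wy":0,"wz":0}]' 85
python3 - <<'E'
from h import *
s=snap('wrist','wrist6');S=readout.read_state();print(S['position'],S['ee_rot'],S['qpos'],S['clock'])
hsv=cv2.cvtColor(s['image'],cv2.COLOR_RGB2HSV);b=cv2.inRange(hsv,(100,100,40),(125,255,255));c=max(cv2.findContours(b,0,1)[0],key=cv2.contourArea);(u,v),q=cv2.minEnclosingCircle(c);print(u,v,q,onz(s,u,v,.056,True))
u,v=int(u),int(v);c=s['image'][v-70:v+70,u-90:u+90];cv2.imwrite('pics/c6.png',cv2.resize(c,None,fx=4,fy=4,interpolation=cv2.INTER_CUBIC)[:,:,::-1]);print('crop origin',u-90,v-70)
E
```

```text
clock: 8.55
position: [0.461, -0.1335, 0.2217]
ee_rot: [-3.141, 0.0, 1.068]
ft_force: [-0.0, 0.3, -0.3]
opening: 0.0852
finger_force: 0.0
clock: 9.05
position: [0.4611, -0.1345, 0.1963]
ee_rot: [-3.141, 0.001, 0.367]
ft_force: [0.1, -0.0, 0.6]
opening: 0.085
finger_force: 0.0
clock: 9.55
position: [0.461, -0.1338, 0.1969]
ee_rot: [-3.142, 0.0, 0.236]
ft_force: [1.0, 1.0, 0.6]
opening: 0.0849
finger_force: 0.0
[ 0.46104929 -0.13370509  0.19685685] [ 3.14156757e+00 -5.21701665e-05  2.35288291e-01] [-3.35408433e-01 -3.12340689e-01  1.87927122e+00  7.07367257e-06
  1.57460467e+00  1.00009963e+00] 9.6
280.0 197.3000030517578 30.959590911865234 [ 0.45800805 -0.13469973  0.056     ]
crop origin 190 127
```

View pics/c6.png

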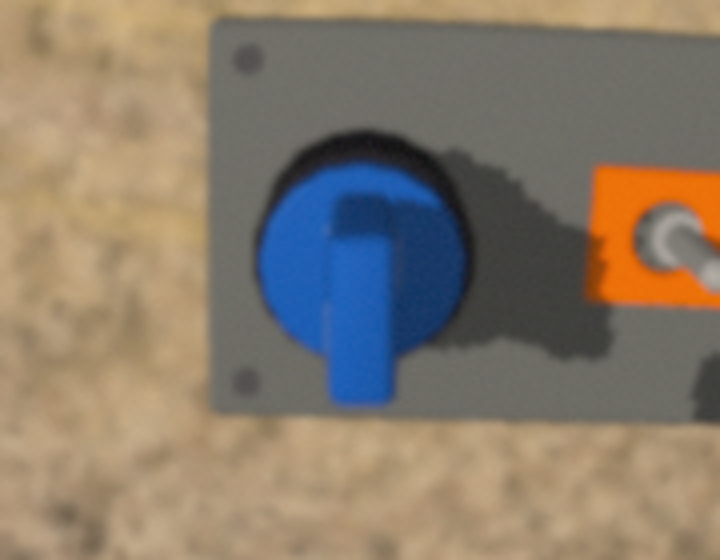

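The crop shows the fin upright in the image, so it already lines up with the tool. Its top-face centre is near crop (361,320) and the flange centre near (363,258).

```bash
python3 - <<'E'
from h import *
s=load('wrist6');f=lambda a,b,z:onz(s,190+a/4,127+b/4,z,True)
print(f(361,318,.103),f(363,260,.056),'holder',f(363,238,.048))
a,b=f(361,238,.103),f(361.5,402,.103);d=a-b;print(np.linalg.norm(d),np.degrees(np.arctan2(d[1],d[0])))
t=load('top3');print()
E
```

```text
[ 0.46277266 -0.1337129   0.103     ] [ 0.46310674 -0.13419035  0.056     ] holder [ 0.46642365 -0.13341852  0.048     ]
0.03371577255167231 13.679577774180354
```

```bash
python3 -m creep '[{"x":1.5,"y":0,"z":-30,"wx":0,"wy":0,"wz":0},{"x":0,"y":0,"z":-30,"wx":0,"wy":0,"wz":0},{"x":0,"y":0,"z":-30,"wx":0,"wy":0,"wz":0},{"x":0,"y":0,"z":-20,"wx":0,"wy":0,"wz":0},{"x":0,"y":0,"z":-11,"wx":0,"wy":0,"wz":0}]' 85
python3 -m creep '[{"x":0,"y":0,"z":0,"wx":0,"wy":0,"wz":0},{"x":0,"y":0,"z":0,"wx":0,"wy":0,"wz":0},{"x":0,"y":0,"z":0,"wx":0,"wy":0,"wz":0},{"x":0,"y":0,"z":0,"wx":0,"wy":0,"wz":0},{"x":0,"y":0,"z":0,"wx":0,"wy":0,"wz":0}]' 5
python3 -m creep '[{"x":0,"y":0,"z":0,"wx":0,"wy":0,"wz":0},{"x":0,"y":0,"z":0,"wx":0,"wy":0,"wz":0},{"x":0,"y":0,"z":0,"wx":0,"wy":0,"wz":0},{"x":0,"y":0,"z":0,"wx":0,"wy":0,"wz":0},{"x":0,"y":0,"z":0,"wx":0,"wy":0,"wz":0}]' 5
python3 -m creep '[{"x":0,"y":0,"z":10,"wx":0,"wy":0,"wz":0},{"x":0,"y":0,"z":20,"wx":0,"wy":0,"wz":0},{"x":0,"y":0,"z":20,"wx":0,"wy":0,"wz":0},{"x":0,"y":0,"z":20,"wx":0,"wy":0,"wz":0},{"x":0,"y":0,"z":15,"wx":0,"wy":0,"wz":0}]' 5
```

```text
clock: 10.1
position: [0.4619, -0.1334, 0.074]
ee_rot: [-3.14, 0.002, 0.235]
ft_force: [-0.1, 0.3, 0.3]
opening: 0.085
finger_force: 0.0
clock: 10.6
position: [0.4629, -0.1338, 0.0766]
ee_rot: [3.141, -0.001, 0.234]
ft_force: [-4.6, 0.1, 23.1]
opening: 0.0125
finger_force: 61.0
clock: 11.1
position: [0.4629, -0.1338, 0.0767]
ee_rot: [3.141, -0.001, 0.234]
ft_force: [-0.5, 0.6, 5.3]
opening: 0.0123
finger_force: 59.4
clock: 11.6
position: [0.4627, -0.1337, 0.1627]
ee_rot: [3.141, -0.001, 0.234]
ft_force: [0.5, -0.5, -1.2]
opening: 0.0122
finger_force: 58.6
```

```bash
python3 -m creep '[{"x":4,"y":20,"z":15,"wx":0,"wy":0,"wz":0},{"x":4,"y":40,"z":15,"wx":0,"wy":0,"wz":0},{"x":4,"y":44,"z":0,"wx":0,"wy":0,"wz":0},{"x":4,"y":44,"z":0,"wx":0,"wy":0,"wz":-0.01},{"x":4,"y":44,"z":0,"wx":0,"wy":0,"wz":-0.01}]' 5
python3 -m creep '[{"x":4,"y":44,"z":0,"wx":0,"wy":0,"wz":0},{"x":4,"y":44,"z":0,"wx":0,"wy":0,"wz":0},{"x":3,"y":40,"z":0,"wx":0,"wy":0,"wz":0},{"x":0,"y":24,"z":0,"wx":0,"wy":0,"wz":0},{"x":0,"y":0,"z":0,"wx":0,"wy":0,"wz":0}]' 5
python3 -m creep '[{"x":0,"y":0,"z":0,"wx":0,"wy":0,"wz":0},{"x":0,"y":0,"z":0,"wx":0,"wy":0,"wz":0},{"x":0,"y":0,"z":0,"wx":0,"wy":0,"wz":0},{"x":0,"y":0,"z":0,"wx":0,"wy":0,"wz":0},{"x":0,"y":0,"z":0,"wx":0,"wy":0,"wz":0}]' 5
python3 - <<'E'
from h import *
s=snap('wrist','wrist7');S=readout.read_state();print(S['position'],S['ee_rot'],S['clock'])
im=s['image'];hs=cv2.cvtColor(im,cv2.COLOR_RGB2HSV)
m=cv2.inRange(hs,(0,130,80),(8,255,255))|cv2.inRange(hs,(172,130,80),(180,255,255))
n,_,st,ce=cv2.connectedComponentsWithStats(m)
for i in range(1,n):
    if st[i,4]>8:print(st[i,4],ce[i].round(1),onz(s,*ce[i],.068,True).round(4))
E
```

```text
clock: 12.1
position: [0.4823, 0.06, 0.1913]
ee_rot: [3.141, -0.0, 0.213]
ft_force: [0.5, -0.9, -1.4]
opening: 0.0122
finger_force: 58.7
clock: 12.6
position: [0.4931, 0.2129, 0.1907]
ee_rot: [-3.141, 0.001, 0.217]
ft_force: [0.8, -0.7, -2.3]
opening: 0.0128
finger_force: 58.8
clock: 13.1
position: [0.4936, 0.2099, 0.1909]
ee_rot: [-3.142, -0.0, 0.213]
ft_force: [-0.2, 0.0, -1.3]
opening: 0.0124
finger_force: 58.8
[0.4935735  0.21002351 0.19092302] [-3.14153546e+00 -1.71723442e-04  2.13200336e-01] 13.15
604 [114.2  41.4] [0.6081 0.3879 0.068 ]
273 [91.4 32.9] [0.6156 0.4162 0.068 ]
462 [537.3  62. ] [ 0.699  -0.0215  0.068 ]
10 [543.6  87.1] [ 0.6761 -0.037   0.068 ]
20 [515.1  98. ] [0.6484 0.002  0.068 ]
73 [294.3 103.7] [0.5766 0.2155 0.068 ]
76 [266.8 130.8] [0.5493 0.2331 0.068 ]
76 [321.6 131.5] [0.5588 0.1879 0.068 ]
71 [293.8 157.6] [0.5318 0.2059 0.068 ]
```

View pics/wrist7.png

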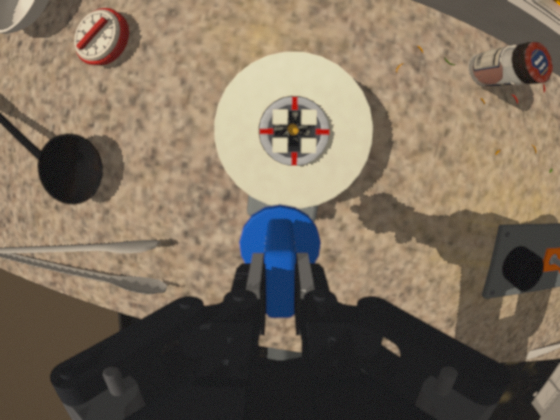

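The coupling is in plain view with red marks at (294,104), (267,131), (322,131) and (294,158): centre (0.5541, 0.2106), slots at 12.0°. The stem is held upright, with its flange round about (280,244).

```bash
python3 - <<'E'
from h import *
s=load('wrist7');S=readout.read_state();hs=cv2.cvtColor(s['image'],cv2.COLOR_RGB2HSV)
b=cv2.inRange(hs,(100,100,40),(125,255,255));c=max(cv2.findContours(b,0,1)[0],key=cv2.contourArea)[:,0]
zt=S['position'][2]-.0607+.04
c=c[c[:,1]<246]; P=np.array([onz(s,u,v,zt,True)[:2] for u,v in c])
A=np.c_[2*P,np.ones(len(P))];q=np.linalg.lstsq(A,(P**2).sum(1),rcond=None)[0];print('flange',q[:2],'r',np.sqrt(q[2]+q[0]**2+q[1]**2),'TCP',S['position'])
t=S['ee_rot'][2];d=q[:2]-S['position'][:2];print('tool x,y off',d@[np.cos(t),np.sin(t)],d@[np.sin(t),-np.cos(t)])
print('need',np.array([.5541,.2106])-q[:2],np.array([.5541,.2106])-S['position'][:2])
E
```

```text
flange [0.49466761 0.21044481] r 0.022452942041181964 TCP [0.4935735  0.21002351 0.19092302]
tool x,y off 0.0011584810916905755 -0.00018026172943695306
need [0.05943239 0.00015519] [0.0605265  0.00057649]
```

```bash
python3 -m creep '[{"x":20,"y":0.3,"z":0,"wx":0,"wy":0,"wz":-0.003},{"x":25,"y":0,"z":0,"wx":0,"wy":0,"wz":0},{"x":14.8,"y":0,"z":-10,"wx":0,"wy":0,"wz":0},{"x":0,"y":0,"z":-20,"wx":0,"wy":0,"wz":0},{"x":0,"y":0,"z":-20,"wx":0,"wy":0,"wz":0}]' 5
python3 -m creep '[{"x":0,"y":0,"z":-5,"wx":0,"wy":0,"wz":0},{"x":0,"y":0,"z":0,"wx":0,"wy":0,"wz":0},{"x":0,"y":0,"z":0,"wx":0,"wy":0,"wz":0},{"x":0,"y":0,"z":0,"wx":0,"wy":0,"wz":0},{"x":0,"y":0,"z":0,"wx":0,"wy":0,"wz":0}]' 5
python3 -m creep '[{"x":0,"y":0,"z":-3,"wx":0,"wy":0,"wz":0},{"x":0,"y":0,"z":-2,"wx":0,"wy":0,"wz":0},{"x":0,"y":0,"z":-2,"wx":0,"wy":0,"wz":0},{"x":0,"y":0,"z":0,"wx":0,"wy":0,"wz":0},{"x":0,"y":0,"z":0,"wx":0,"wy":0,"wz":0}]' 5
```

```text
clock: 13.65
position: [0.5538, 0.2104, 0.1401]
ee_rot: [-3.142, -0.0, 0.21]
ft_force: [-0.5, -0.8, -0.3]
opening: 0.0124
finger_force: 58.8
clock: 14.15
position: [0.5536, 0.2108, 0.1368]
ee_rot: [-3.141, -0.001, 0.211]
ft_force: [-0.1, -0.1, -1.8]
opening: 0.0128
finger_force: 58.7
clock: 14.65
position: [0.5533, 0.2107, 0.1288]
ee_rot: [3.142, 0.0, 0.211]
ft_force: [0.4, 0.1, -0.9]
opening: 0.0121
finger_force: 58.7
```

Contact would show at TCP z of about 0.1287. I'll go on slowly.

```bash
python3 -m creep '[{"x":0,"y":0,"z":-2,"wx":0,"wy":0,"wz":0},{"x":0,"y":0,"z":-2,"wx":0,"wy":0,"wz":0},{"x":0,"y":0,"z":0,"wx":0,"wy":0,"wz":0},{"x":0,"y":0,"z":0,"wx":0,"wy":0,"wz":0},{"x":0,"y":0,"z":0,"wx":0,"wy":0,"wz":0}]' 5
```

```text
clock: 15.15
position: [0.5533, 0.2107, 0.1249]
ee_rot: [-3.142, -0.0, 0.211]
ft_force: [0.2, 0.1, -1.8]
opening: 0.0126
finger_force: 58.7
```

```bash
python3 -m creep '[{"x":0,"y":0,"z":-2,"wx":0,"wy":0,"wz":0},{"x":0,"y":0,"z":-2,"wx":0,"wy":0,"wz":0},{"x":0,"y":0,"z":-2,"wx":0,"wy":0,"wz":0},{"x":0,"y":0,"z":0,"wx":0,"wy":0,"wz":0},{"x":0,"y":0,"z":0,"wx":0,"wy":0,"wz":0}]' 5
python3 -m creep '[{"x":0,"y":0,"z":-2,"wx":0,"wy":0,"wz":0},{"x":0,"y":0,"z":-2,"wx":0,"wy":0,"wz":0},{"x":0,"y":0,"z":-1,"wx":0,"wy":0,"wz":0},{"x":0,"y":0,"z":0,"wx":0,"wy":0,"wz":0},{"x":0,"y":0,"z":0,"wx":0,"wy":0,"wz":0}]' 5
```

```text
clock: 15.65
position: [0.5534, 0.2107, 0.1186]
ee_rot: [-3.142, -0.0, 0.211]
ft_force: [2.9, -0.0, -2.5]
opening: 0.0125
finger_force: 58.7
clock: 16.15
position: [0.5533, 0.2107, 0.1136]
ee_rot: [3.142, 0.0, 0.211]
ft_force: [3.3, 1.8, -2.3]
opening: 0.0127
finger_force: 58.7
```

```bash
python3 -m creep '[{"x":0.6,"y":0.2,"z":-2,"wx":0,"wy":0,"wz":0},{"x":0,"y":0,"z":-2,"wx":0,"wy":0,"wz":0},{"x":0,"y":0,"z":-2,"wx":0,"wy":0,"wz":0},{"x":0,"y":0,"z":-2,"wx":0,"wy":0,"wz":0},{"x":0,"y":0,"z":0,"wx":0,"wy":0,"wz":0}]' 5
python3 -m creep '[{"x":0,"y":0,"z":-2,"wx":0,"wy":0,"wz":0},{"x":0,"y":0,"z":-2,"wx":0,"wy":0,"wz":0},{"x":0,"y":0,"z":-1,"wx":0,"wy":0,"wz":0},{"x":0,"y":0,"z":0,"wx":0,"wy":0,"wz":0},{"x":0,"y":0,"z":0,"wx":0,"wy":0,"wz":0}]' 5
```

```text
clock: 16.65
position: [0.5537, 0.2108, 0.1054]
ee_rot: [3.142, 0.001, 0.211]
ft_force: [1.0, 0.8, -1.6]
opening: 0.0128
finger_force: 58.7
clock: 17.15
position: [0.554, 0.2109, 0.1012]
ee_rot: [-3.142, -0.0, 0.211]
ft_force: [-0.5, -0.6, 4.8]
opening: 0.0126
finger_force: 59.5
```

Pin contact came at about the expected height. I'll press home.

```bash
python3 -m creep '[{"x":0,"y":0,"z":-1,"wx":0,"wy":0,"wz":0},{"x":0,"y":0,"z":-1,"wx":0,"wy":0,"wz":0},{"x":0,"y":0,"z":-1,"wx":0,"wy":0,"wz":0},{"x":0,"y":0,"z":0,"wx":0,"wy":0,"wz":0},{"x":0,"y":0,"z":0,"wx":0,"wy":0,"wz":0}]' 5
python3 -m creep '[{"x":0,"y":0,"z":-0.5,"wx":0,"wy":0,"wz":0},{"x":0,"y":0,"z":-0.5,"wx":0,"wy":0,"wz":0},{"x":0,"y":0,"z":-0.5,"wx":0,"wy":0,"wz":0},{"x":0,"y":0,"z":0,"wx":0,"wy":0,"wz":0},{"x":0,"y":0,"z":0,"wx":0,"wy":0,"wz":0}]' 5
```

```text
clock: 17.65
position: [0.5541, 0.211, 0.0984]
ee_rot: [-3.141, -0.001, 0.211]
ft_force: [-1.2, -0.2, 6.9]
opening: 0.0125
finger_force: 59.9
clock: 18.15
position: [0.5542, 0.2109, 0.097]
ee_rot: [-3.142, -0.001, 0.211]
ft_force: [-1.2, -0.4, 9.2]
opening: 0.0125
finger_force: 60.0
```

```bash
python3 -m creep '[{"x":0,"y":0,"z":-0.5,"wx":0,"wy":0,"wz":0},{"x":0,"y":0,"z":-0.3,"wx":0,"wy":0,"wz":0},{"x":0,"y":0,"z":0,"wx":0,"wy":0,"wz":0},{"x":0,"y":0,"z":0,"wx":0,"wy":0,"wz":0},{"x":0,"y":0,"z":0,"wx":0,"wy":0,"wz":0}]' 5
```

```text
clock: 18.65
position: [0.5542, 0.211, 0.0966]
ee_rot: [-3.141, -0.001, 0.211]
ft_force: [-2.5, -1.1, 11.7]
opening: 0.0129
finger_force: 60.6
```

```bash
python3 -m creep '[{"x":0,"y":0,"z":-0.4,"wx":0,"wy":0,"wz":0},{"x":0,"y":0,"z":-0.3,"wx":0,"wy":0,"wz":0},{"x":0,"y":0,"z":0,"wx":0,"wy":0,"wz":0},{"x":0,"y":0,"z":0,"wx":0,"wy":0,"wz":0},{"x":0,"y":0,"z":0,"wx":0,"wy":0,"wz":0}]' 5
python3 - <<'E'
from h import *
t=snap('top','top8');s=snap('scene','scene8');w=snap('wrist','wrist8')
a=np.zeros((420,800,3),np.uint8);a[:,:560]=w['image'];a[:210,560:]=cv2.resize(t['image'][205:275,300:380],(240,210),interpolation=cv2.INTER_CUBIC);a[210:,560:]=cv2.resize(s['image'][160:300,200:360],(240,210),interpolation=cv2.INTER_CUBIC)
cv2.imwrite('pics/c8.png',a[:,:,::-1])
E
```

```text
clock: 19.15
position: [0.5544, 0.211, 0.0966]
ee_rot: [-3.141, -0.002, 0.211]
ft_force: [-4.5, -1.2, 17.0]
opening: 0.0124
finger_force: 61.4
```

View pics/c8.png

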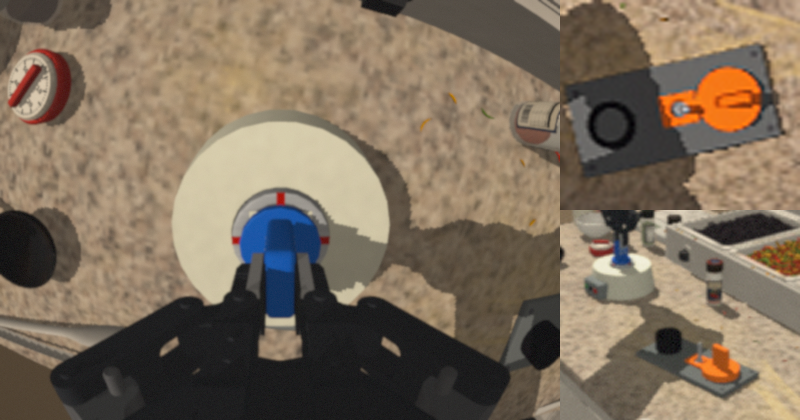

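The stem's flange sits on the collar: the force climbed to 17 N while z held at 0.0966. The cover lies flat with the peg at (683,108) in its eye, and nothing else has moved. Handing in.

```bash
python3 -c "from cell import r;print(r.hand_in())"
```

```text
the job is handed in; nothing more can be done
None
```

The job is handed in, but no verdict was returned: the cover hangs flat on the peg and is let go, and the stem is home in the coupling, still gripped and pressed down with about 17 N (about 19 s on the clock).

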